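Clamp the foam slab and hold the telescopic marking stop out

ROBOT

A 6-joint arm with a two-finger parallel gripper is mounted at the origin on the work surface. World frame = base frame: x ahead of the robot, y to its left, z up, the work surface at z = 0. Lengths are in m, angles in rad, forces in N, time in s.
With the tool pointing down it reaches from about 0.25 to 0.725 m from the base axis. Payload 4 kg.
Tool frame: the origin (TCP) lies midway between the tips of the shut fingers; the grasp point (between the pads) lies arm.grip_depth behind it (arm.grip_depth is the distance from the TCP to the grasp point, in m); z points along the fingers, x is the direction in which the jaws open and shut, and the axes are right-handed (so a half turn about z gives the same grasp; the last joint's range is limited). The gripper opens to 85 mm and grips with 20 to 120 N. Pads are 22 mm wide; open, the fingers measure 114 mm over their backs; the gripper's body (76 mm by 85 mm) begins 54 mm behind the grasp point. The pads swing forward as they close: fully open they stand 13 mm farther back than shut.
Start: joints at [1.276, 0.241, 0.005, 1.335, 0, 1.571], TCP at [0.145, 0.478, 0.231] pointing down, gripper open.
Joint ranges: [-2.72, 2.72], [-1.05, 1.87], [-1.09, 1.28], [-1.99, 2.15], [-1.42, 1.44], [-3.14, 3.14]. Speed limits (rad/s): [2.79, 2.79, 3.14, 3.14, 3.14, 3.14].

INTERFACE

Orientations are given as [roll, pitch, yaw] about the fixed x, y, z axes, in that order (R = Rz(yaw) Ry(pitch) Rx(roll)).
In Python, from workcell import arm, viewer gives the robot as it stands.
- The arm moves only by the shell command python3 -m crank 'ROWS' [FORCE]. ROWS is a JSON object of lists of equal length, an entry for each row: "claw": the finger opening in mm, from 0 to 85.4; "travel": the shift along the tool's x, y, z in mm, a list of three; "twist": the turn about the tool's z in degrees. A call has exactly 10 rows; each row shifts and turns the pose as measured when the row begins, along the tool's axes as they then stand; what a row does not reach is not made up. A row lasts 1/10 s, in which the tool goes at most 50 mm and 8.59 degrees, less where a joint would pass 70% of its speed; a pose out of reach is approached as far as the arm can. A call with a gripper value outside its range is refused whole. The fingers move at their own pace and stop on an object; FORCE is the grip in N (left out, the last holds). Time passes only in rows, so rows that do not move let the fingers close, or fill a call up. It gives the time, the measured TCP pose, the force and the opening at its end, in the units of the state.
- arm.state(): the state, without advancing time (a new reading comes with each control period).
- viewer.snapshot(name): name is "scene" or "top" or "wrist"; returns a dict with "img" (384x512x3 uint8, red, green, blue), "depth" (384x512 float32, m along the optical axis (not along the pixel's ray), 0 where there is no reading), "camera_matrix" (3x3 intrinsics, pixels), "D" ([k1, k2, p1, p2, k3] as OpenCV has them; the pictures are not rectified), "R" (3x3) and "t" (3): a world point X has camera coordinates R X + t. Camera axes: x right, y down, z forward; pixel columns grow to the right and rows downward; lengths in m; the calibration is good to about 2 mm. A picture is of the moment at which its call begins.
- arm.job_done(): hands the job in, once; it reports no verdict.
The state is a dict: "t": time; "qpos": joint angles; "qvel": joint speeds; "joint_efforts": joint torques, N m; "ee_pos": TCP position; "orientation": TCP orientation; "wrist_force": force on the tool from outside, world axes, zero at the start; "moment": the same for the moment, N m; "width": finger opening in m.
Only numpy, scipy, OpenCV 4.12 (cv2) and the standard library are available. Lean on these libraries where they do the work, as an engineer would, in place of code of your own. Each camera call takes 0.05 s, during which the arm holds its last target.

TASK

First clamp the foam slab: wind the handwheel of the hold-down clockwise (seen from above), in as many grasps as you need, until the nose on its rim points at the small upright index lug, and leave it there. Then take the black grip of the telescopic marking stop so that its side button is squeezed in, pull it out past the first stop to the second stop, where it will go no farther, and finish while still holding it there with the button in, because its spring would pull it back. Leave everything else on the bench where it is.

Things in the scene. Friction and masses are not known exactly. Their poses are not given: they have to be found in the camera images.
- jig: Marking jig, fixed to the bench: plywood board 320 (x) by 400 mm (y), 18 mm thick, with a white foam slab (top 58 mm above the bench), a screw hold-down with handwheel on the +y side, a telescopic stop on the -y side. Origin on the bench, 10 mm to the -x side of the board's centre; z up; -x faces the robot within 0.3 rad. Place and yaw vary. The wheel's axis is at (0, 100) mm.
- wheel (a joint): Angle of the handwheel about its vertical axis, rad: grows clockwise seen from above; 2.8 when its nose points straight at the index lug. Starts 1.9 to 2.8 rad short of that; hard ends at -0.1 and 3.3. Stiff (about 0.1 N m) and stays where it is left.
- wheel_wing (a point): On the wheel's axis, at gripping height of the upright black wing handle across the hub: 60 mm long, 16 thick, 48 tall, its top 15 mm above this point (166 mm above the bench). Frame turns with the wheel: x along the wing to the nose, y across it (fingers close along y), z up. The black rim below, 116 mm across, has its top 31 mm under this point: fingertips may go about 25 mm below it.
- wheel_nose (a point): Tip of the steel nose that sticks out of the wheel's rim at one end of the wing, 74 mm from the wheel's axis and 118 mm above the bench.
- index_lug (a point): Top of the fixed index lug of the hold-down: a small upright aluminium block 12 x 10 mm, 84 mm from the wheel's axis in the jig's +x direction, its top 120 mm above the bench, lower than the wing.
- stopbar (a joint): How far the telescopic stop is pulled out, m: 0 in (start), first stop near 0.05, second stop 0.100, a hard end. A spring always pulls it in (3 N at 0, 6 N at 0.1, plus slight friction). With the button out a catch blocks it at 0 and at the first stop; with the button kept in it slides freely to the second stop. Let go there, it runs back to about 0.065.
- grip: Black box-shaped grip of the telescopic stop: 80 long (x), 30 wide (y), 34 mm tall; origin at its centre, 68 mm above the bench; axes as the jig's; pulled along -x. Grasp from above, fingers closing along y, over its middle (within 8 mm in x), so that a pad presses the button. Below it runs a toothed rail 22 mm wide, top 44 mm above the bench; beside that, the board is free.
- blade_tip (a point): Tip of the steel marking blade, 12 mm wide (x) and 3 mm thick, that crosses from the front end of the grip (x = -47 mm in the grip's frame) over the slab to the +y side and moves with the grip. The slab's edge is 90 mm from the grip's centre line on the +y side. Behind the grip are the telescope tubes, not higher than the grip.
- button (a joint): How far the release button is pressed, m: 0 out, 0.006 flush with the grip's side; the catch is free from about 0.004 on. Spring of 3 N at 0 and about 6.5 N at flush.
- button_face (a point): Middle of the outer face of the release button: a grey block 16 mm long (x) by 20 mm tall, standing 6 mm out of the middle of the grip's -y side, at the height of the grip's centre. It is pressed towards +y.
- sanding_block: Bystander, cork sanding block 70 x 45 x 28 mm, lying on the rear of the slab; origin under its centre.
- pencil: Bystander, short wooden carpenter's pencil 90 x 8 x 8 mm lying across the slab; origin under its centre.
- glue: Bystander, white glue bottle, 52 mm across, 130 mm tall; origin under its centre.
- tape: Bystander, roll of paper tape lying flat, 96 mm across, 24 mm tall; origin under its centre.
- offcut: Bystander, white foam offcut 110 x 70 x 40 mm; origin under its centre.
- scraper: Bystander, flat scraper about 200 mm long lying on the bench.
- mug: Bystander, white mug, 80 mm across, 90 mm tall; origin under its centre.
- dustbrush: Bystander, dusting brush about 200 mm long lying on the bench.

How it is judged:
On the way, in this order (a step that is already met when the one before it is completed fails the run):
1. the wheel's nose points at the index lug (within 0.17 rad) while the stop is still pushed in (value of joint wheel between 2.63 and 2.97 rad and value of joint stopbar below 0.01 m), for 0.3 s.
2. the stop is pulled past its first stop with the button in (value of joint stopbar above 0.06 m and value of joint button above 0.003 m), for 0.05 s.
At the end, for the whole second after the job is handed in: The wheel's nose points at the index lug within 0.17 rad, the marking stop is at its second stop (at least 94 of 100 mm out), at rest, its button is in (at least 4 mm), and the fingers are holding its grip (over 3 N) (value of joint wheel between 2.63 and 2.97 rad and value of joint stopbar above 0.094 m and value of joint button above 0.004 m and contact force between the fingers and grip above 3 N and velocity of joint stopbar between -0.01 and 0.01 m/s); the arm keeps its last pose, push and grip.
It fails at once if a bystander is moved more than 30 mm (distance of any of sanding_block, pencil, glue, tape, offcut, scraper, mug, dustbrush from where it was at the start of the episode above 0.03 m).
It also fails if it takes over 54 s, if anything falls off the work surface, if the arm or the gripper's body presses on something with over 40 N, if the wrist force passes 120 N, or if a joint passes its speed limit or range.

## Working session

There is one attempt and no reset: what is moved stays moved. The work goes in short steps, Python scripts to look and compute and a shell command to move; the robot and the scene stay as the last step left them, time stands still between calls to the robot, and variables do not carry over. Pictures are saved under pics/ and viewed, and the job is handed in when it is done.

```bash
mkdir -p pics; ls; python3 - <<'E'
from workcell import arm, viewer
import cv2,numpy as np
print(arm.state(), arm.grip_depth)
for n in ["scene","top","wrist"]:
    s=viewer.snapshot(n); cv2.imwrite(f"pics/{n}0.png",s["img"][:,:,::-1]); np.savez(f"{n}0.npz",**s)
    print(n,s["camera_matrix"].tolist(),s["D"],s["R"].tolist(),s["t"])
E
```

```text
pics
{'t': 0.0, 'qpos': array([1.27601079e+00, 2.41412007e-01, 3.74686382e-03, 1.33522364e+00,
       2.75573355e-05, 1.57081427e+00]), 'qvel': array([ 2.60451580e-04, -1.54571175e-04,  2.52555701e-04,  5.55746972e-04,
        4.38523291e-04, -1.64224890e-06]), 'joint_efforts': array([-1.88394993e-04, -3.72320330e+01,  2.52406883e+01,  1.72174943e-02,
       -9.09711389e-06,  1.13885511e-05]), 'ee_pos': array([0.14507601, 0.47783095, 0.2304221 ]), 'orientation': array([-3.14156513e+00,  2.09245887e-03,  1.27599284e+00]), 'wrist_force': array([ 1.11325965,  0.30437153, -0.22736021]), 'moment': array([ 0.00339007,  0.00240464, -0.0038566 ]), 'width': 0.08539950746699179} 0.0187
scene [[420.357742653791, 0.0, 247.8773945800015], [0.0, 420.357742653791, 181.15593731660823], [0.0, 0.0, 1.0]] [-0.02069081  0.          0.          0.          0.        ] [[0.7730191673998138, 0.6342915221292282, 0.010753222190824762], [0.5046474080631554, -0.6045720508278796, -0.6162983278355628], [-0.38441170685560266, 0.48183700596027124, -0.7874393559631141]] [-0.37843785 -0.16295402  1.46149503]
top [[435.46985001267376, 0.0, 255.19180357038323], [0.0, 435.46985001267376, 190.46565019850192], [0.0, 0.0, 1.0]] [-0.1281819  0.         0.         0.         0.       ] [[-0.02974777228528325, -0.9995522624028415, -0.0032163285628053592], [-0.9989915640830375, 0.029839035900063475, -0.03354827607316412], [0.033629227392098296, 0.0022150986243735975, -0.9994319228457208]] [0.02750184 0.48147168 1.42858726]
wrist [[303.04224598189666, 0.0, 255.24678919434078], [0.0, 303.04224598189666, 189.17802327481195], [0.0, 0.0, 1.0]] [-0.05351938  0.          0.          0.          0.        ] [[0.2904133053219329, 0.9569009124471393, -0.0008693962403039643], [0.9093590210732349, -0.27570159794749977, 0.3115361932134432], [0.2978695736135506, -0.0912648489125359, -0.9502338893494875]] [-0.49995741 -0.04057547  0.37991722]
```

View pics/scene0.png

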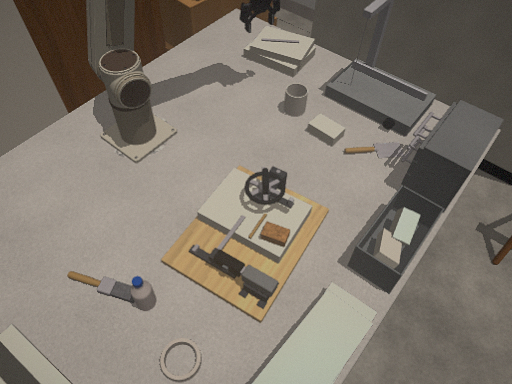

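View pics/top0.png

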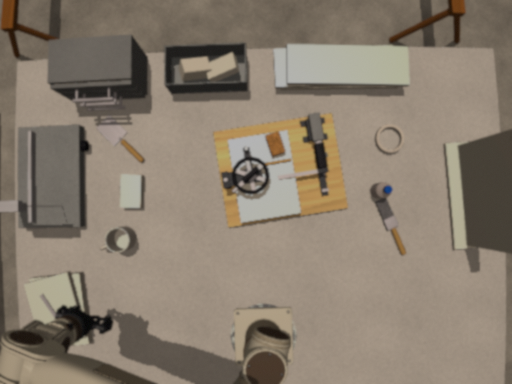

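View pics/wrist0.png

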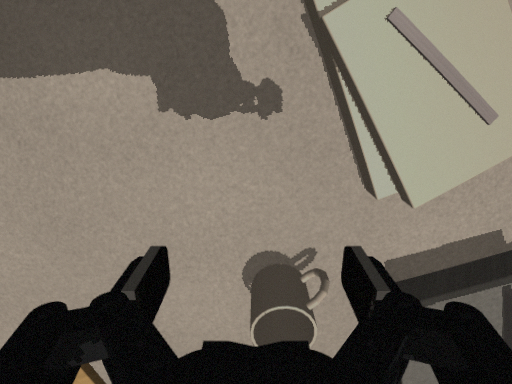

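The top view shows the board around (280,170), the wheel near (250,175) and the grip near (321,155). I'll enlarge it.

```bash
cat > h.py <<'E'
import numpy as np,cv2
def load(n): return dict(np.load(n+".npz"))
def ray(s,uv):
    p=cv2.undistortPoints(np.array([[uv]],float),s["camera_matrix"],s["D"])[0,0]
    return np.array([p[0],p[1],1.])
def at_z(s,uv,z):
    d=s["R"].T@ray(s,uv); c=-s["R"].T@s["t"]
    return c+d*(z-c[2])/d[2]
def at_depth(s,uv):
    d=s["depth"][int(round(uv[1])),int(round(uv[0]))]
    return s["R"].T@(ray(s,uv)*d-s["t"])
def cloud(s):
    h,w=s["depth"].shape
    u,v=np.meshgrid(np.arange(w),np.arange(h))
    p=cv2.undistortPoints(np.stack([u,v],-1).reshape(-1,1,2).astype(float),s["camera_matrix"],s["D"])[:,0]
    P=np.c_[p,np.ones(len(p))]*s["depth"].reshape(-1,1)
    return ((P-s["t"])@s["R"]).reshape(h,w,3)
def proj(s,X):
    return cv2.projectPoints(np.array(X,float).reshape(-1,1,3),cv2.Rodrigues(s["R"])[0],s["t"],s["camera_matrix"],s["D"])[0][:,0]
def crop(s,x0,y0,x1,y1,k,name):
    cv2.imwrite("pics/"+name+".png",cv2.resize(s["img"][y0:y1,x0:x1,::-1],None,fx=k,fy=k,interpolation=cv2.INTER_CUBIC))
E
python3 - <<'E'
from h import *
s=load("top0"); crop(s,205,105,355,235,5,"topc")
s=load("scene0"); crop(s,160,160,330,320,4,"scc")
s=load("top0");C=cloud(s)
for uv in [(260,160),(250,175),(320,155),(240,220),(300,205),(215,130),(337,115),(346,208),(231,226)]: print(uv,at_depth(s,uv))
E
```

```text
(260, 160) [ 0.57045104 -0.00449674  0.12377982]
(250, 175) [0.52258534 0.02667517 0.16771841]
(320, 155) [ 0.58475394 -0.19373042  0.08573314]
(240, 220) [0.38652727 0.0657467  0.01627171]
(300, 205) [ 0.42973307 -0.13215329  0.01868601]
(215, 130) [ 6.88850096e-01  1.41635842e-01 -6.34366020e-04]
(337, 115) [ 0.72723062 -0.26871962  0.00395472]
(346, 208) [ 0.41495909 -0.28669703  0.00350104]
(231, 226) [0.36774166 0.09580511 0.01636034]
```

View pics/topc.png

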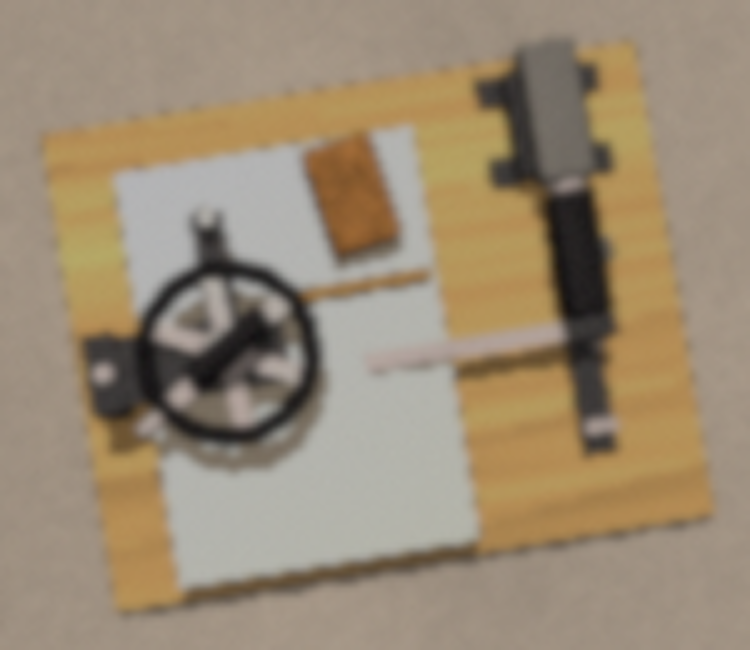

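View pics/scc.png

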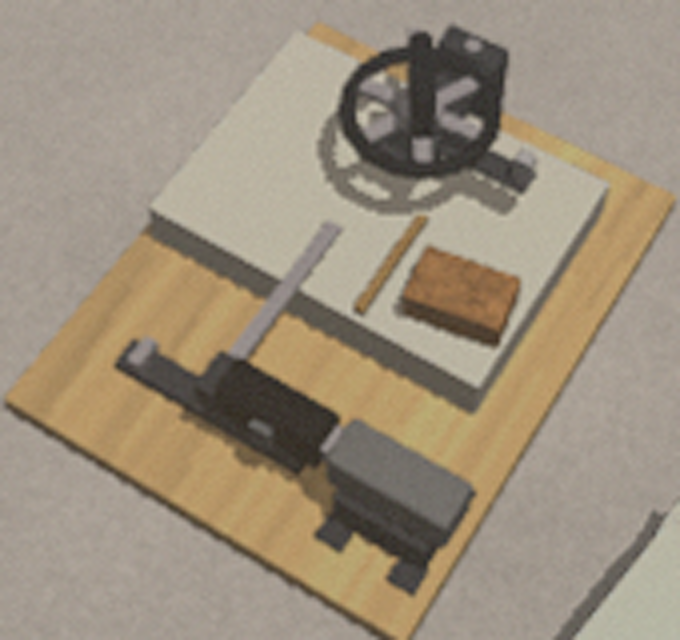

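```bash
python3 - <<'E'
from h import *
s=load("top0");C=cloud(s)
P=lambda x,y,z:at_z(s,(205+(x+.5)/5-.5,105+(y+.5)/5-.5),z)
lug=P(207,220,.12);nose=P(150,432,.118)
cor=[P(43,132,.018),P(635,43,.018),P(712,515,.018),P(118,610,.018)]
print("lug",lug,"nose",nose)
print("cor",np.round(cor,4))
cc=np.mean(cor,0); ex=(cor[0]+cor[1]-cor[2]-cor[3])[:2];ey=(cor[0]+cor[3]-cor[1]-cor[2])[:2]
print(np.linalg.norm(ex)/2,np.linalg.norm(ey)/2)
y1=np.arctan2(ex[1],ex[0]);y2=np.arctan2(-ey[0],ey[1]);print("yaw",y1,y2)
# wing top points
m=(np.abs(C[...,2]-.166)<.012)&(abs(C[...,0]-.53)<.07)&(abs(C[...,1]-.03)<.07)
W=C[m];print(len(W),W.mean(0));
c=cv2.minAreaRect(W[:,:2].astype(np.float32)*1000);print(c)
ctr,ev=np.linalg.eigh(np.cov(W[:,:2].T));print(ctr**.5,ev[:,1],np.arctan2(ev[1,1],ev[0,1]))
# rim
m=(np.abs(C[...,2]-.12)<.012)&(abs(C[...,0]-.53)<.1)&(abs(C[...,1]-.03)<.1)
W=C[m];print(len(W),cv2.minEnclosingCircle(W[:,:2].astype(np.float32)*1000))
# grip top ends
g=[P(545,188,.085),P(597,182,.085),P(562,330,.085),P(612,326,.085)]
print(np.round(g,4),np.mean(g,0))
y=(y1+y2)/2
R=np.array([[np.cos(y),-np.sin(y)],[np.sin(y),np.cos(y)]])
o=cc[:2]+R@[-.01,0];print("origin",o,"axis",o+R@[0,.1])
for p in (lug,nose): 
    print((R.T@(p[:2]-o-R@[0,.1])))
for p in g: print(R.T@(p[:2]-o))
E
```

```text
lug [0.60710992 0.03716283 0.12      ] nose [0.47862522 0.07568135 0.118     ]
cor [[ 0.6824  0.146   0.018 ]
 [ 0.7308 -0.2482  0.018 ]
 [ 0.4164 -0.2871  0.018 ]
 [ 0.3661  0.1049  0.018 ]]
0.31791136499743017 0.39617046992912763
yaw 0.12605337494699173 0.12482224495397791
114 [0.52533497 0.02627197 0.16517929]
((525.4993896484375, 26.441606521606445), (16.172931671142578, 58.53779220581055), 40.54035186767578)
[0.00473313 0.01720733] [-0.65988972  0.75136247] 2.291468298304131
689 ((537.6117553710938, 43.70823669433594), 78.04933166503906)
[[ 0.6258 -0.1752  0.085 ]
 [ 0.6288 -0.2082  0.085 ]
 [ 0.536  -0.1826  0.085 ]
 [ 0.5376 -0.2142  0.085 ]] [ 0.58205446 -0.19503152  0.085     ]
origin [ 0.53900933 -0.0723411 ] axis [0.52649841 0.0268732 ]
[0.08126546 0.00012355]
[-0.04139071  0.05441404]
[ 0.07327368 -0.11288702]
[ 0.07206733 -0.14602902]
[-0.01678473 -0.10897745]
[-0.01912733 -0.14055363]
```

```bash
cat > plan.py <<'E'
import numpy as np
from workcell import arm
def plan(target,yaw,n,maxtw=8.4):
    """equal steps over n rows to target (TCP xyz) and yaw; prints tool-axis rows"""
    st=arm.state();p=np.array(st["ee_pos"]);a=st["orientation"][2]
    dy=yaw-a; target=np.array(target)
    print("left",np.round(1000*(target-p),1),"turn deg",np.degrees(-dy),"q6",st["qpos"][5],"t",st["t"])
    ntw=max(1,int(np.ceil(abs(np.degrees(dy))/maxtw)));out=[];tw=[]
    for i in range(n):
        d=(target-p)/(n-i)*1000
        if np.linalg.norm(d)>49: d*=49/np.linalg.norm(d)
        c,s=np.cos(a),np.sin(a)
        out.append([round(c*d[0]+s*d[1],1),round(s*d[0]-c*d[1],1),round(-d[2],1)])
        k=max(ntw,n); k=np.degrees(dy)/k; tw.append(round(-k,1))
        p=p+d/1000;a+=np.radians(k)
    print(out);print(tw)
E
python3 - <<'E'
from plan import *
plan([.5255,.0265,.231],2.291+np.pi/2,20,8.2)
E
```

```text
left [ 3.804e+02 -4.515e+02  4.000e-01] turn deg -148.15417852554518 q6 1.5708025698658228 t 0.15
[[np.float64(-16.1), np.float64(24.8), np.float64(-0.0)], [np.float64(-19.1), np.float64(22.5), np.float64(-0.0)], [np.float64(-21.9), np.float64(19.8), np.float64(-0.0)], [np.float64(-24.2), np.float64(16.8), np.float64(-0.0)], [np.float64(-26.2), np.float64(13.6), np.float64(-0.0)], [np.float64(-27.7), np.float64(10.1), np.float64(-0.0)], [np.float64(-28.8), np.float64(6.4), np.float64(-0.0)], [np.float64(-29.4), np.float64(2.6), np.float64(-0.0)], [np.float64(-29.5), np.float64(-1.2), np.float64(-0.0)], [np.float64(-29.1), np.float64(-5.0), np.float64(-0.0)], [np.float64(-28.2), np.float64(-8.7), np.float64(-0.0)], [np.float64(-26.9), np.float64(-12.2), np.float64(-0.0)], [np.float64(-25.1), np.float64(-15.6), np.float64(-0.0)], [np.float64(-22.8), np.float64(-18.7), np.float64(-0.0)], [np.float64(-20.2), np.float64(-21.5), np.float64(-0.0)], [np.float64(-17.3), np.float64(-23.9), np.float64(-0.0)], [np.float64(-14.1), np.float64(-25.9), np.float64(-0.0)], [np.float64(-10.6), np.float64(-27.5), np.float64(-0.0)], [np.float64(-7.0), np.float64(-28.7), np.float64(-0.0)], [np.float64(-3.2), np.float64(-29.3), np.float64(-0.0)]]
[np.float64(-7.4), np.float64(-7.4), np.float64(-7.4), np.float64(-7.4), np.float64(-7.4), np.float64(-7.4), np.float64(-7.4), np.float64(-7.4), np.float64(-7.4), np.float64(-7.4), np.float64(-7.4), np.float64(-7.4), np.float64(-7.4), np.float64(-7.4), np.float64(-7.4), np.float64(-7.4), np.float64(-7.4), np.float64(-7.4), np.float64(-7.4), np.float64(-7.4)]
```

```bash
sed -i 's/print(out);print(tw)/print(np.array(out).tolist());print(np.array(tw).tolist())/' plan.py
python3 -m crank '{"claw":[85,85,85,85,85,85,85,85,85,85],"travel":[[-16,25,0],[-19,22,0],[-22,20,0],[-24,17,0],[-26,14,0],[-28,10,0],[-29,6,0],[-29,3,0],[-29,-1,0],[-29,-5,0]],"twist":[-7.4,-7.4,-7.4,-7.4,-7.4,-7.4,-7.4,-7.4,-7.4,-7.4]}' 40
python3 - <<'E'
from plan import *
plan([.5255,.0265,.231],2.291+np.pi/2-2*np.pi,10,8.4)
print(arm.state())
E
```

```text
t: 1.15
ee_pos: [0.3439, 0.2509, 0.2275]
orientation: [-3.134, -0.001, 2.629]
wrist_force: [0.5, 0.6, 0.2]
width: 0.0852
left [ 181.6 -224.4    3.5] turn deg 289.3878630831063 q6 -0.42664943735412103 t 1.15
[[-26.8, -10.7, -0.4], [-28.1, -6.7, -0.4], [-28.7, -2.6, -0.4], [-28.8, 1.6, -0.4], [-28.3, 5.7, -0.4], [-27.2, 9.7, -0.4], [-25.5, 13.5, -0.4], [-23.3, 17.0, -0.4], [-20.6, 20.2, -0.4], [-17.5, 23.0, -0.4]]
[8.3, 8.3, 8.3, 8.3, 8.3, 8.3, 8.3, 8.3, 8.3, 8.3]
{'t': 1.15, 'qpos': array([ 0.63193015,  0.10100468, -0.17542806,  1.30115037, -0.00243409,
       -0.42664944]), 'qvel': array([-7.19250118e-01,  5.07015728e-02,  5.45248944e-02,  1.05416977e-03,
       -5.52411722e-03, -2.04183975e+00]), 'joint_efforts': array([ 2.74390206e+00, -3.08524668e+01,  2.44357216e+01,  2.65599797e-01,
       -1.48161594e-02,  1.70098286e+00]), 'ee_pos': array([0.3439421 , 0.25087591, 0.22746927]), 'orientation': array([-3.13440698e+00, -5.92664891e-04,  2.62938205e+00]), 'wrist_force': array([0.45122815, 0.58989886, 0.18742862]), 'moment': array([ 0.06010012, -0.03989226, -0.02301913]), 'width': 0.08522664686157491}
```

```bash
python3 - <<'E'
from plan import *
plan([.5255,.0265,.231],2.291+np.pi/2,10,8.4)
E
```

```text
left [ 181.6 -224.4    3.5] turn deg -70.61213691689368 q6 -0.42664943735412103 t 1.15
[[-26.8, -10.7, -0.4], [-25.3, -13.9, -0.4], [-23.4, -16.9, -0.4], [-21.2, -19.6, -0.4], [-18.6, -22.1, -0.4], [-15.7, -24.2, -0.4], [-12.6, -26.0, -0.4], [-9.3, -27.3, -0.4], [-5.9, -28.2, -0.4], [-2.4, -28.8, -0.4]]
[-7.1, -7.1, -7.1, -7.1, -7.1, -7.1, -7.1, -7.1, -7.1, -7.1]
```

```bash

python3 -m crank '{"claw":[85,85,85,85,85,85,85,85,85,85],"travel":[[-27,-11,0],[-25,-14,0],[-23,-17,0],[-21,-20,0],[-19,-22,0],[-16,-24,0],[-13,-26,0],[-9,-27,-1],[-6,-28,-1],[-2,-29,-1]],"twist":[-7.1,-7.1,-7.1,-7.1,-7.1,-7.1,-7.1,-7.1,-7.1,-7.1]}' 40
python3 - <<'E'
from plan import *
from h import *
from workcell import viewer
plan([.5255,.0265,.132],2.291+np.pi/2-2*np.pi,10,8.4)
s=viewer.snapshot("wrist");np.savez("wrist1.npz",**s);crop(s,0,0,512,384,1.5,"wrist1")
E
```

```text
t: 2.15
ee_pos: [0.5353, 0.0198, 0.2278]
orientation: [3.139, -0.012, -2.362]
wrist_force: [1.2, 0.4, 0.5]
width: 0.0853
left [ -9.8   6.7 -95.8] turn deg 3.3811832388771514 q6 -2.309394896081387 t 2.15
[[0.2, 1.2, 9.6], [0.2, 1.2, 9.6], [0.2, 1.2, 9.6], [0.3, 1.2, 9.6], [0.3, 1.2, 9.6], [0.3, 1.2, 9.6], [0.3, 1.2, 9.6], [0.3, 1.2, 9.6], [0.3, 1.2, 9.6], [0.3, 1.2, 9.6]]
[0.3, 0.3, 0.3, 0.3, 0.3, 0.3, 0.3, 0.3, 0.3, 0.3]
```

View pics/wrist1.png

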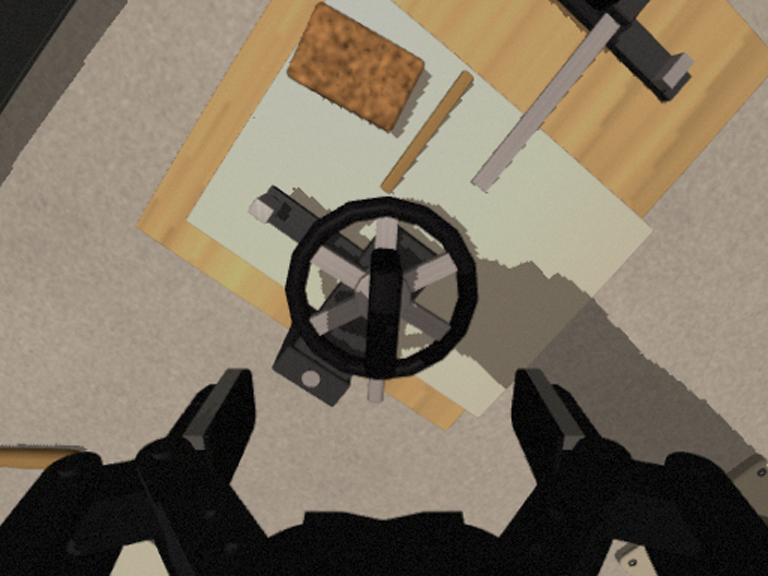

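The wrist view shows the wing running from (385,250) to (380,375), the nose tip at (376,400) and the lug at (262,210). Now I'll refine from these.

```bash
python3 - <<'E'
from plan import *
from h import *
s=load("wrist1"); P=lambda x,y,z:at_z(s,((x+.5)/1.5-.5,(y+.5)/1.5-.5),z)
n=P(376,401,.118);l=P(258,212,.12);C=cloud(s)
w=C[(abs(C[...,2]-.166)<.006)&(abs(C[...,0]-.5255)<.06)&(abs(C[...,1]-.0265)<.06)]
r=cv2.minAreaRect(w[:,:2].astype(np.float32)*1000);print(len(w),r, w.mean(0))
rim=C[(abs(C[...,2]-.118)<.006)&(abs(C[...,0]-.5255)<.09)&(abs(C[...,1]-.0265)<.09)]
c=np.array(r[0])/1000
print("nose",n,np.linalg.norm(n[:2]-c),np.arctan2(*(n[:2]-c)[::-1]),"lug",l,np.linalg.norm(l[:2]-c),np.arctan2(*(l[:2]-c)[::-1]))
d=np.cov(w[:,:2].T);e=np.linalg.eigh(d)[1][:,1];print(np.arctan2(e[1],e[0]))
for g in [.145]:
    m=C[(C[...,2]>.125)&(C[...,2]<.16)&(abs(C[...,0]-.5255)<.12)&(abs(C[...,1]-.0265)<.12)]
    print(len(m))
print(arm.state()["ee_pos"],arm.state()["orientation"])
# post height near
print(at_depth(s,(312/1.5,378/1.5)), at_depth(s,(340/1.5,375/1.5)))
E
```

```text
1582 ((528.1787109375, 27.15519142150879), (15.977153778076172, 59.5052490234375), 40.96940612792969) [0.5297434  0.02550025 0.16558115]
nose [0.48019377 0.08140567 0.118     ] 0.07242699436986255 2.294985670349125 lug [0.61186898 0.04003722 0.12      ] 0.08467589395396614 0.15272639268415159
2.2857875789629944
226
[0.53830586 0.01649955 0.2276112 ] [-3.13999163 -0.01182859 -2.36193036]
[0.51697365 0.10400712 0.10588173] [0.50394967 0.09135636 0.10178598]
```

```bash
python3 - <<'E'
from plan import *
plan([.527,.0268,.134],2.286+np.pi/2-2*np.pi,8,8.4)
E
```

```text
left [-11.3  10.3 -93.6] turn deg 3.6932066415637603 q6 -2.3146143205453726 t 2.2
[[0.1, 1.9, 11.7], [0.1, 1.9, 11.7], [0.1, 1.9, 11.7], [0.1, 1.9, 11.7], [0.2, 1.9, 11.7], [0.2, 1.9, 11.7], [0.2, 1.9, 11.7], [0.2, 1.9, 11.7]]
[0.5, 0.5, 0.5, 0.5, 0.5, 0.5, 0.5, 0.5]
```

```bash

python3 -m crank '{"claw":[85,85,85,85,85,85,85,85,85,85],"travel":[[0,4,5],[0,4,8],[0,4,12],[0,3,12],[0,1,13],[0,0,13],[0,0,13],[0,0,10],[0,0,7],[0,0,0]],"twist":[1,1,1,0.7,0,0,0,0,0,0]}' 40
python3 - <<'E'
from plan import *
plan([.527,.0268,.134],2.286+np.pi/2-2*np.pi,1,8.4)
E
```

```text
t: 3.2
ee_pos: [0.5156, 0.0348, 0.1248]
orientation: [3.135, -0.02, -2.435]
wrist_force: [-0.7, -0.4, -0.2]
width: 0.0851
left [11.4 -8.   9.2] turn deg -0.4923871455477733 q6 -2.206043523141109 t 3.2
[[-3.5, -13.5, -9.2]]
[-0.5]
```

```bash

python3 -m crank '{"claw":[85,85,85,85,85,85,85,85,85,85],"travel":[[-1,-4,-3],[-1,-4,-3],[-1,-3,-2],[0,-1,-1],[0,0,0],[0,0,0],[0,0,0],[0,0,0],[0,0,0],[0,0,0]],"twist":[-0.3,0,0,0,0,0,0,0,0,0]}' 40
python3 - <<'E'
from plan import *
plan([.527,.0268,.134],2.286+np.pi/2-2*np.pi,1,8.4)
E
```

```text
t: 4.2
ee_pos: [0.5285, 0.0271, 0.1369]
orientation: [3.138, -0.016, -2.431]
wrist_force: [0.5, -0.3, -0.2]
width: 0.0852
left [-1.5 -0.3 -2.9] turn deg -0.2401608279668616 q6 -2.2266267278964835 t 4.2
[[1.4, 0.8, 2.9]]
[-0.2]
```

```bash

python3 -m crank '{"claw":[10,10,10,10,10,10,10,10,10,10],"travel":[[1,0,0],[0,0,2],[0,0,0],[0,0,0],[0,0,0],[0,0,0],[0,0,0],[0,0,0],[0,0,0],[0,0,0]],"twist":[0,0,0,0,0,0,0,0,0,0]}' 60
python3 - <<'E'
from plan import *
st=arm.state();print(st["orientation"],st["wrist_force"],st["moment"],st["width"],st["ee_pos"])
E
```

```text
t: 5.2
ee_pos: [0.5275, 0.0266, 0.1346]
orientation: [3.137, -0.015, -2.43]
wrist_force: [-1.0, -0.1, -0.5]
width: 0.0152
[ 3.13707328 -0.01454295 -2.43044543] [-1.03314357 -0.10695249 -0.45467474] [ 0.29925224 -0.43253522  0.04018254] 0.015178554951348868 [0.52752755 0.02662915 0.13459133]
```

```bash

python3 -m crank '{"claw":[10,10,10,10,10,10,10,10,10,10],"travel":[[0,0,0],[0,0,0],[0,0,0],[0,0,0],[0,0,0],[0,0,0],[0,0,0],[0,0,0],[0,0,0],[0,0,0]],"twist":[4,5,5,5,5,5,5,5,5,5]}' 60
python3 - <<'E'
from plan import *
st=arm.state();print(st["orientation"],st["wrist_force"],st["moment"],st["width"],st["ee_pos"])
E
```

```text
t: 6.2
ee_pos: [0.5276, 0.0267, 0.1346]
orientation: [-3.134, -0.013, 2.964]
wrist_force: [-0.8, -1.4, 0.2]
width: 0.0151
[-3.1339388  -0.01254012  2.96397808] [-0.78664919 -1.38875222  0.24470237] [ 0.20961405 -0.431878    0.04974268] 0.01513310551010622 [0.52755279 0.0266905  0.13460853]
```

```bash

python3 -m crank '{"claw":[10,10,10,10,10,10,10,10,10,10],"travel":[[0,0,0],[0,0,0],[0,0,0],[0,0,0],[0,0,0],[0,0,0],[0,0,0],[0,0,0],[0,0,0],[0,0,0]],"twist":[6,7,7,7,7,7,7,6,5,4]}' 60
python3 - <<'E'
from plan import *
st=arm.state();print(st["orientation"],st["wrist_force"],st["moment"],st["width"],st["ee_pos"],np.degrees(st["orientation"][2]-1.706))
E
```

```text
t: 7.2
ee_pos: [0.5276, 0.0267, 0.1345]
orientation: [-3.127, 0.002, 1.819]
wrist_force: [-1.3, -1.5, 0.3]
width: 0.0151
[-3.12667261e+00  1.89340966e-03  1.81915301e+00] [-1.34320765 -1.47476517  0.34511951] [ 0.32543986 -0.24112425  0.12020134] 0.015140545778616113 [0.5275631  0.02673649 0.13454246] 6.483190065258185
```

```bash

python3 -m crank '{"claw":[10,10,10,10,10,10,10,10,10,10],"travel":[[0,0,0],[0,0,0],[0,0,0],[0,0,0],[0,0,0],[0,0,0],[0,0,0],[0,0,0],[0,0,0],[0,0,0]],"twist":[2,2,1.5,0.5,0,0,0,0,0,0]}' 60
python3 - <<'E'
from plan import *
from h import *
from workcell import viewer
st=arm.state();print(st["orientation"],st["wrist_force"],st["width"],st["ee_pos"],np.degrees(st["orientation"][2]-1.706))
s=viewer.snapshot("top");np.savez("top2.npz",**s);crop(s,205,105,355,235,5,"top2")
s=viewer.snapshot("wrist");np.savez("wrist2.npz",**s);crop(s,0,0,512,384,1.5,"wrist2")
E
```

```text
t: 8.2
ee_pos: [0.5275, 0.0268, 0.1345]
orientation: [-3.127, 0.003, 1.709]
wrist_force: [0.1, -1.7, -1.2]
width: 0.0151
[-3.12674968e+00  2.75326466e-03  1.70911335e+00] [ 0.11956378 -1.73974056 -1.20412565] 0.015058990203136814 [0.52753038 0.02676267 0.13453554] 0.1783820112369538
```

View pics/wrist2.png

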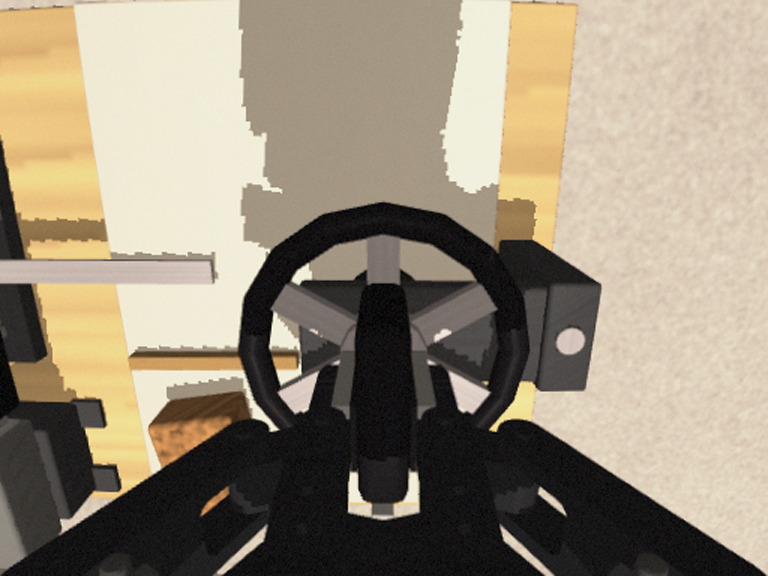

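View pics/top2.png

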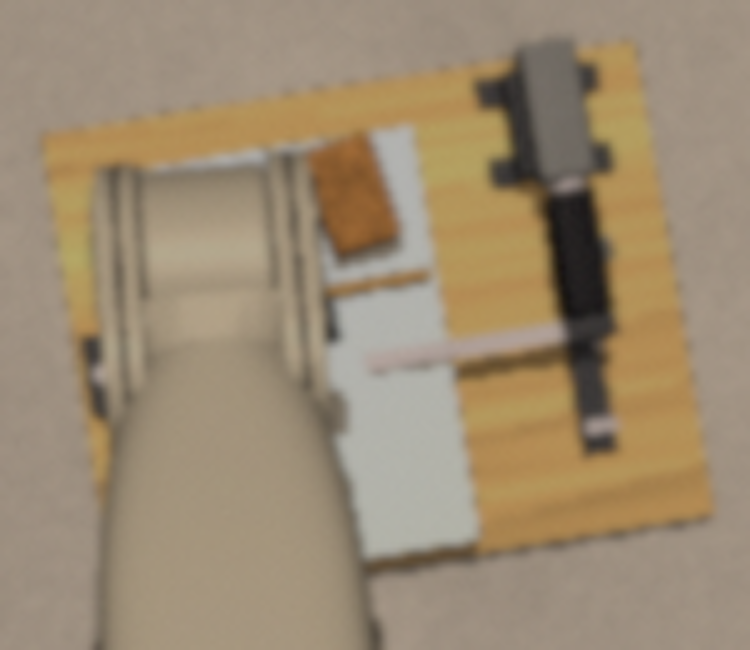

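```bash

python3 -m crank '{"claw":[70,70,70,70,70,70,70,70,70,70],"travel":[[0,0,0],[0,0,0],[0,0,0],[0,0,0],[0,0,-8],[0,0,-15],[0,0,-20],[0,0,-20],[0,0,-15],[0,0,-5]],"twist":[0,0,0,0,0,0,0,0,0,0]}' 60
python3 - <<'E'
from plan import *
from h import *
from workcell import viewer
st=arm.state();print(st["orientation"],st["wrist_force"],st["width"],st["ee_pos"])
s=viewer.snapshot("wrist");np.savez("wrist3.npz",**s);crop(s,0,0,512,384,1.5,"wrist3")
s=viewer.snapshot("scene");np.savez("scene3.npz",**s);crop(s,160,160,330,320,4,"sc3")
E
```

```text
t: 9.3
ee_pos: [0.5281, 0.0272, 0.222]
orientation: [-3.125, 0.005, 1.71]
wrist_force: [0.8, 0.3, 1.2]
width: 0.0697
[-3.12454534  0.00452938  1.71012719] [0.76054149 0.2665082  1.19023841] 0.06972308219447242 [0.52810079 0.02722057 0.22204706]
```

View pics/wrist3.png

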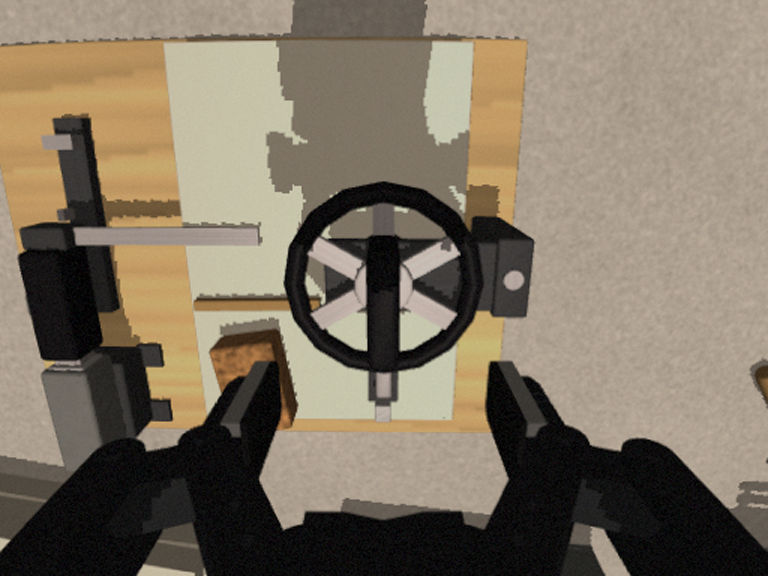

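View pics/sc3.png

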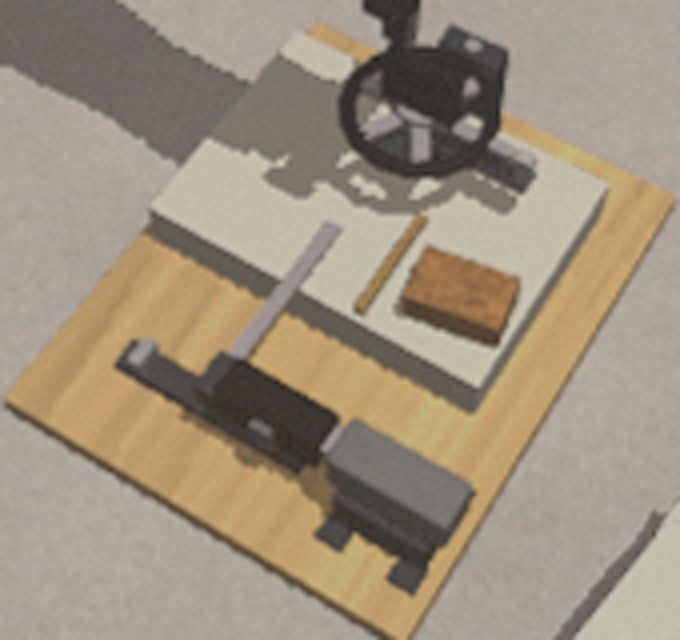

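```bash
python3 - <<'E'
from plan import *
from h import *
s=load("wrist3"); P=lambda x,y,z:at_z(s,((x+.5)/1.5-.5,(y+.5)/1.5-.5),z)
n=P(384,398,.118);l=P(383,413,.12);c=P(383,302,.166);print(n,l,c,(np.array([[np.arctan2(*(q-c)[1::-1])] for q in (n,l)])).T)
C=cloud(s)
w=C[(abs(C[...,2]-.166)<.006)&(abs(C[...,0]-.5255)<.06)&(abs(C[...,1]-.0265)<.06)]
print(cv2.minAreaRect(w[:,:2].astype(np.float32)*1000))
o=np.array([.539,-.0723]);y=.125;R=np.array([[np.cos(y),-np.sin(y)],[np.sin(y),np.cos(y)]])
for nm in("wrist3","scene3","top0"):
    s=load(nm);C=cloud(s);J=(C[...,:2]-o)@R
    m=(C[...,2]>.079)&(C[...,2]<.091)&(J[...,0]>-.06)&(J[...,0]<.12)&(J[...,1]<-.10)&(J[...,1]>-.16)&(s["img"].sum(-1)<120)
    W=C[m];r=cv2.minAreaRect(W[:,:2].astype(np.float32)*1000);print(nm,len(W),r,W[:,2].mean(),"jig",R.T@(np.array(r[0])/1000-o), np.percentile(J[m],[1,99],axis=0))
E
```

```text
[0.60106328 0.03828191 0.118     ] [0.61055012 0.03899219 0.12      ] [0.52163985 0.02668758 0.166     ] [[0.14495724 0.13751999]]
((527.8330688476562, 27.508316040039062), (59.45547866821289, 15.651860237121582), 8.599156379699707)
wrist3 2095 ((610.0103149414062, -191.57421875), (125.73859405517578, 32.15293502807617), 9.647921562194824) 0.08415294064781764 jig [ 0.05558579 -0.12719679] [[-0.00655775 -0.14180963]
 [ 0.08339921 -0.1112373 ]]<stdin>:12: RuntimeWarning: Mean of empty slice.
  ret = ret.dtype.type(ret / rcount)
Traceback (most recent call last):
IndexError: index -1 is out of bounds for axis 0 with size 0
```

```bash
python3 - <<'E'
from plan import *
plan([.590,-.193,.225],1.70,9,8.4)
E
```

```text
left [  62.2 -220.2    4. ] turn deg 0.5780127262351503 q6 -0.08431118053424182 t 9.4
[[-25.2, 3.4, -0.4], [-25.2, 3.5, -0.4], [-25.2, 3.5, -0.4], [-25.2, 3.5, -0.4], [-25.2, 3.6, -0.4], [-25.2, 3.6, -0.4], [-25.2, 3.6, -0.4], [-25.2, 3.6, -0.4], [-25.2, 3.7, -0.4]]
[0.1, 0.1, 0.1, 0.1, 0.1, 0.1, 0.1, 0.1, 0.1]
```

```bash

python3 -m crank '{"claw":[84,84,84,84,84,84,84,84,84,84],"travel":[[-10,2,0],[-25,4,0],[-30,4,0],[-35,5,0],[-35,5,0],[-30,4,0],[-25,3,0],[-15,2,0],[-5,0,0],[0,0,0]],"twist":[0.3,0.3,0,0,0,0,0,0,0,0]}' 60
python3 - <<'E'
from plan import *
from h import *
from workcell import viewer
st=arm.state();print(st["orientation"],st["wrist_force"],st["width"],st["ee_pos"])
s=viewer.snapshot("wrist");np.savez("wrist4.npz",**s);crop(s,0,0,512,384,1.5,"wrist4")
E
```

```text
t: 10.4
ee_pos: [0.5811, -0.1887, 0.2095]
orientation: [-3.106, -0.0, 1.699]
wrist_force: [-0.6, 0.1, -0.0]
width: 0.084
[-3.10608887e+00 -1.06183128e-04  1.69860155e+00] [-0.63073694  0.10015268 -0.01558184] 0.08395413026438217 [ 0.58109561 -0.18865652  0.20951839]
```

View pics/wrist4.png

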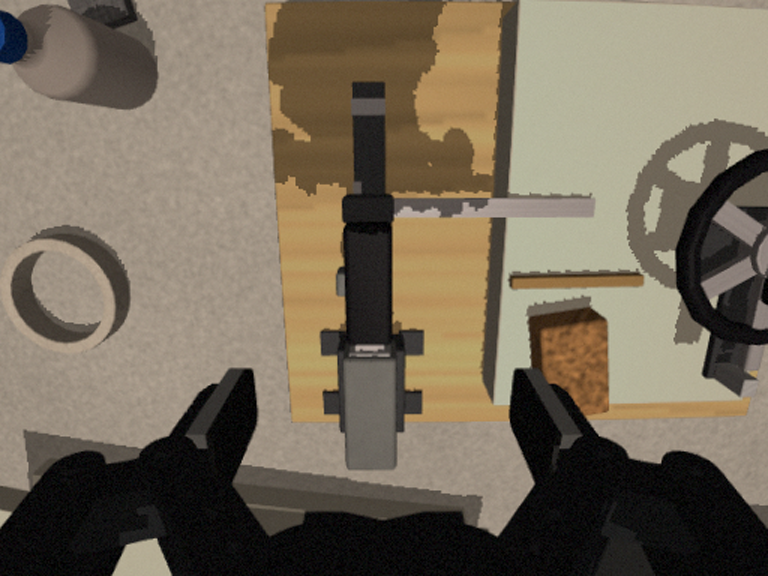

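The grip's top spans (345–392, 228–345), its button is at (341,281) and the blade crosses at y≈207. Next I'll convert these to positions.

```bash
python3 - <<'E'
from plan import *
from h import *
s=load("wrist4"); P=lambda x,y,z:at_z(s,((x+.5)/1.5-.5,(y+.5)/1.5-.5),z)
o=np.array([.539,-.0723]);y=.13;R=np.array([[np.cos(y),-np.sin(y)],[np.sin(y),np.cos(y)]])
pts=dict(fl=P(346,228,.085),fr=P(391,228,.085),bl=P(347,346,.085),br=P(391,346,.085),but_f=P(341,268,.078),but_b=P(341,290,.078),bladeF=P(594,198,.06),bladeB=P(594,217,.06))
for k,v in pts.items(): print(k,v,(v[:2]-o)@R)
for uv in [(368,290),(368,260),(368,207),(341,277),(590,207),(370,355)]: 
    q=at_depth(s,((uv[0]+.5)/1.5-.5,(uv[1]+.5)/1.5-.5));print(uv,q,(q[:2]-o)@R)
C=cloud(s);J=(C[...,:2]-o)@R
m=(C[...,2]>.078)&(C[...,2]<.092)&(J[...,0]>-.02)&(J[...,0]<.09)&(abs(J[...,1]+.127)<.03)
print(np.percentile(J[m][:,1],[2,98]),C[m][:,2].mean())
for a in np.arange(-.03,.12,.005):
    k=m&(abs(J[...,0]-a)<.0025)
    if k.sum(): print(round(a,3),k.sum(),C[k][:,2].mean().round(4),np.percentile(J[k][:,1],[2,98]).round(4))
E
```

```text
fl [ 0.55285082 -0.21390341  0.085     ] [-0.00462269 -0.14220408]
fr [ 0.54943574 -0.18722602  0.085     ] [-0.00455066 -0.11530909]
bl [ 0.62881718 -0.20523704  0.085     ] [ 0.07182611 -0.14345868]
br [ 0.62519941 -0.17710659  0.085     ] [ 0.07188554 -0.11509661]
but_f [ 0.57958417 -0.21476687  0.078     ] [ 0.02177315 -0.14652581]
but_b [ 0.59395728 -0.21329168  0.078     ] [ 0.03621621 -0.14692632]
bladeF [ 0.51666861 -0.05808429  0.06      ] [-0.02030011  0.01699067]
bladeB [ 0.52872378 -0.05501659  0.06      ] [-0.00794899  0.01846972]
(368, 290) [ 0.58983196 -0.19626265  0.0843312 ] [ 0.03433324 -0.12950619]
(368, 260) [ 0.57063389 -0.19852872  0.08512781] [ 0.01500341 -0.12926442]
(368, 207) [ 0.53980275 -0.20249017  0.07635073] [-0.01608111 -0.12919567]
(341, 277) [ 0.5852664  -0.21413619  0.07852862] [ 0.02748919 -0.14663706]
(590, 207) [ 0.52244611 -0.06164327  0.0650143 ] [-0.01503273  0.01271276]
(370, 355) [ 0.63494968 -0.18966518  0.08128693] [ 0.07992551 -0.1288132 ]
[-0.14495128 -0.11465362] 0.0844958674591727
-0.015 2 0.0783 [-0.1229 -0.122 ]
-0.01 2 0.0781 [-0.1301 -0.1231]
-0.005 196 0.0835 [-0.1428 -0.1157]
0.0 173 0.0849 [-0.1439 -0.1148]
0.005 183 0.0849 [-0.144  -0.1148]
0.01 176 0.0847 [-0.1441 -0.1148]
0.015 163 0.0849 [-0.1433 -0.1148]
0.02 181 0.0849 [-0.1434 -0.1147]
0.025 171 0.0847 [-0.146  -0.1147]
0.03 178 0.0844 [-0.1478 -0.1147]
0.035 178 0.0843 [-0.1479 -0.1147]
0.04 170 0.0846 [-0.1467 -0.1147]
0.045 160 0.0848 [-0.144  -0.1148]
0.05 154 0.0849 [-0.1431 -0.1146]
0.055 151 0.0849 [-0.1432 -0.1146]
0.06 152 0.0849 [-0.1434 -0.1146]
0.065 149 0.0849 [-0.1435 -0.1146]
0.07 120 0.0845 [-0.1435 -0.1149]
0.075 3 0.0781 [-0.137  -0.1246]
0.08 184 0.0818 [-0.1451 -0.1135]
0.085 181 0.0849 [-0.146  -0.1116]
0.09 79 0.085 [-0.1455 -0.1115]
```

```bash

python3 -m crank '{"claw":[84,84,84,84,84,84,84,84,84,84],"travel":[[-3,1,8],[-4,2,14],[-4,2,14],[-2,1,14],[0,0,14],[0,0,12],[0,0,8],[0,0,3],[0,0,0],[0,0,0]],"twist":[0,0,0,0,0,0,0,0,0,0]}' 60
python3 - <<'E'
from plan import *
print(arm.state()["orientation"],arm.state()["ee_pos"],arm.state()["wrist_force"])
plan([.5885,-.1961,.048],1.70,1,8.4)
E
```

```text
t: 11.45
ee_pos: [0.5847, -0.193, 0.1134]
orientation: [-3.103, -0.003, 1.711]
wrist_force: [-0.2, 0.2, 0.2]
width: 0.0839
[-3.10258491 -0.00317447  1.71103038] [ 0.58465065 -0.19304225  0.11336073] [-0.22362627  0.19386242  0.2056291 ]
left [  3.8  -3.1 -65.4] turn deg 0.6319944168957804 q6 -0.4519582226210163 t 11.45
[[-2.7, 2.5, 48.9]]
[0.6]
```

```bash

python3 -m crank '{"claw":[84,84,84,84,84,84,84,84,84,84],"travel":[[-2,1,5],[-2,1,10],[-2,1,12],[0,0,12],[0,0,10],[0,0,6],[0,0,3],[0,0,0],[0,0,0],[0,0,0]],"twist":[0.3,0.2,0,0,0,0,0,0,0,0]}' 60
python3 - <<'E'
from plan import *
from h import *
from workcell import viewer
st=arm.state();print(st["orientation"],st["wrist_force"],st["width"],st["ee_pos"])
plan([.5885,-.1961,.048],1.70,1,8.4)
s=viewer.snapshot("wrist");np.savez("wrist5.npz",**s);crop(s,0,0,512,384,1.5,"wrist5")
s=viewer.snapshot("scene");crop(s,160,160,330,320,4,"sc5")
E
```

```text
t: 12.45
ee_pos: [0.5871, -0.1997, 0.0509]
orientation: [-3.104, -0.002, 1.701]
wrist_force: [0.3, 0.0, -0.6]
width: 0.0839
[-3.10425705e+00 -1.96713485e-03  1.70122881e+00] [ 0.28851585  0.01478234 -0.63355551] 0.08393773789540374 [ 0.58709438 -0.19968961  0.05085432]
left [ 1.4  3.6 -2.9] turn deg 0.07040587849302575 q6 -0.45097612332848486 t 12.45
[[3.4, 1.9, 2.9]]
[0.1]
```

View pics/wrist5.png

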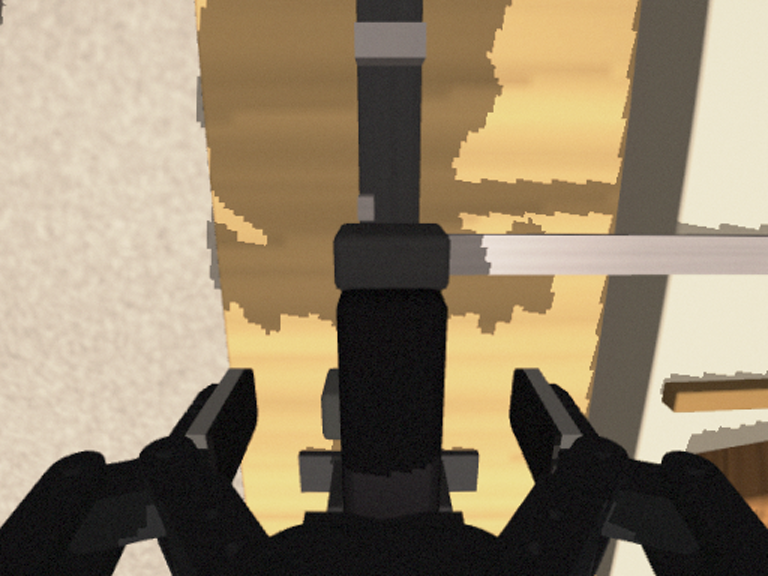

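View pics/sc5.png

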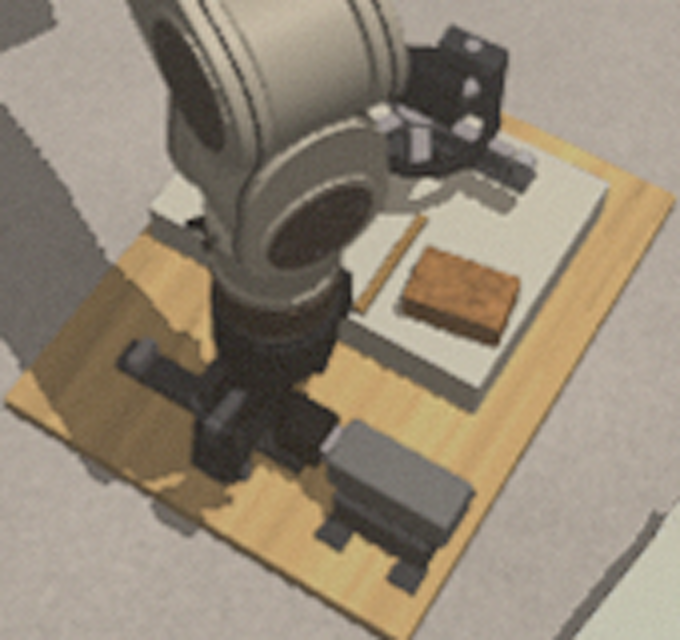

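```bash

python3 -m crank '{"claw":[84,84,84,60,40,20,20,20,20,20],"travel":[[1.5,1,1],[1,0,1],[0.5,0,0.5],[0,0,0],[0,0,0],[0,0,0],[0,0,0],[0,0,0],[0,0,0],[0,0,0]],"twist":[0,0,0,0,0,0,0,0,0,0]}' 60
python3 - <<'E'
from plan import *
from h import *
from workcell import viewer
st=arm.state();print(st["orientation"],st["wrist_force"],st["width"],st["ee_pos"])
s=viewer.snapshot("wrist");np.savez("wrist6.npz",**s);crop(s,0,0,512,384,1.5,"wrist6")
E
```

```text
t: 13.55
ee_pos: [0.5889, -0.1972, 0.0503]
orientation: [-3.108, 0.001, 1.701]
wrist_force: [-0.3, -0.2, 1.1]
width: 0.0295
[-3.10751742e+00  6.10265167e-04  1.70140482e+00] [-0.34633135 -0.23234789  1.09186527] 0.02949491483958746 [ 0.5889006  -0.19717356  0.05033992]
```

View pics/wrist6.png

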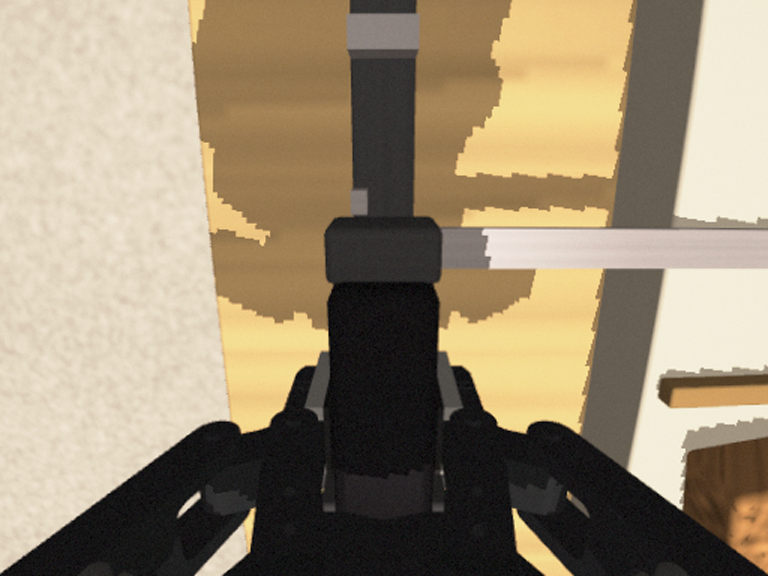

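```bash

python3 -m crank '{"claw":[20,20,20,20,20,20,20,20,20,20],"travel":[[0,-4,0],[0,-8,0],[0,-10,0],[0,-10,0],[0,-10,0],[0,-10,0],[0,-10,0],[0,-10,0],[0,-8,0],[0,-4,0]],"twist":[0,0,0,0,0,0,0,0,0,0]}' 70
python3 - <<'E'
from plan import *
st=arm.state();print(st["orientation"],st["wrist_force"],st["width"],st["ee_pos"])
d=st["ee_pos"]-np.array([.5889,-.1972,.0503]);print(d@[-.9916,-.1296,0],d@[-.1296,.9916,0])
E
```

```text
t: 14.6
ee_pos: [0.5075, -0.208, 0.0504]
orientation: [-3.122, 0.001, 1.703]
wrist_force: [7.2, -1.0, -4.8]
width: 0.0292
[-3.12176109e+00  1.47040859e-03  1.70272716e+00] [ 7.21308288 -1.04224442 -4.78943552] 0.02919327257269832 [ 0.50747234 -0.20802534  0.05038057]
0.08214663092252272 -0.00018138251764515472
```

```bash

python3 -m crank '{"claw":[20,20,20,20,20,20,20,20,20,20],"travel":[[0,-6,0],[0,-6,0],[0,-5,0],[0,-4,0],[0,-3,0],[0,-2,0],[0,-2,0],[0,-2,0],[0,-2,0],[0,-2,0]],"twist":[0,0,0,0,0,0,0,0,0,0]}' 70
python3 - <<'E'
from plan import *
from h import *
from workcell import viewer
st=arm.state();print(st["orientation"],st["wrist_force"],st["width"],st["ee_pos"])
d=st["ee_pos"]-np.array([.5889,-.1972,.0503]);print(d@[-.9916,-.1296,0],d@[-.1296,.9916,0])
s=viewer.snapshot("wrist");np.savez("wrist7.npz",**s);crop(s,0,0,512,384,1.5,"wrist7")
s=viewer.snapshot("top");np.savez("top7.npz",**s);crop(s,205,105,355,235,5,"top7")
st=arm.state();print(st["wrist_force"],st["ee_pos"])
E
```

```text
t: 15.6
ee_pos: [0.4908, -0.2102, 0.0505]
orientation: [3.117, 0.0, 1.707]
wrist_force: [9.7, 1.2, -7.0]
width: 0.0293
[3.11705087e+00 3.75401553e-04 1.70701425e+00] [ 9.671012    1.1795274  -7.01172289] 0.02929058544721912 [ 0.49077241 -0.21022171  0.05053154]
0.09899092987985206 -0.0001949954992981677
[ 9.56629403  0.97745883 -7.94671003] [ 0.49077724 -0.21023744  0.05053884]
```

View pics/wrist7.png

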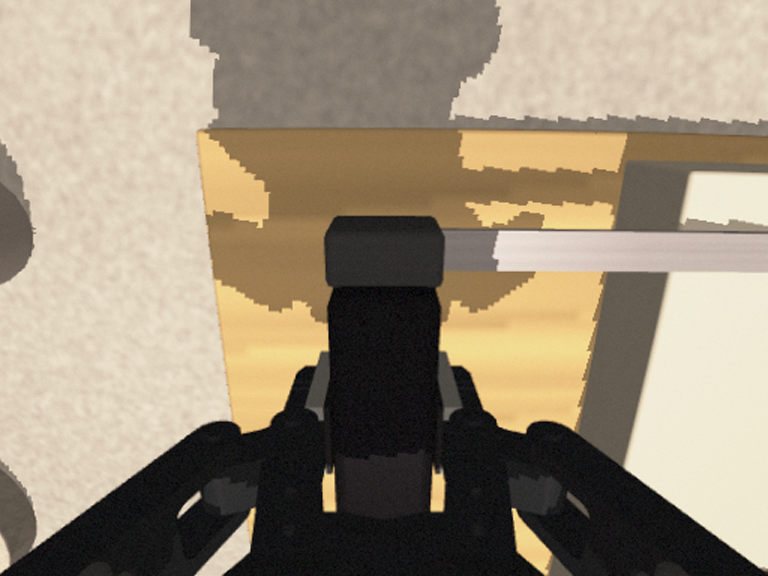

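View pics/top7.png

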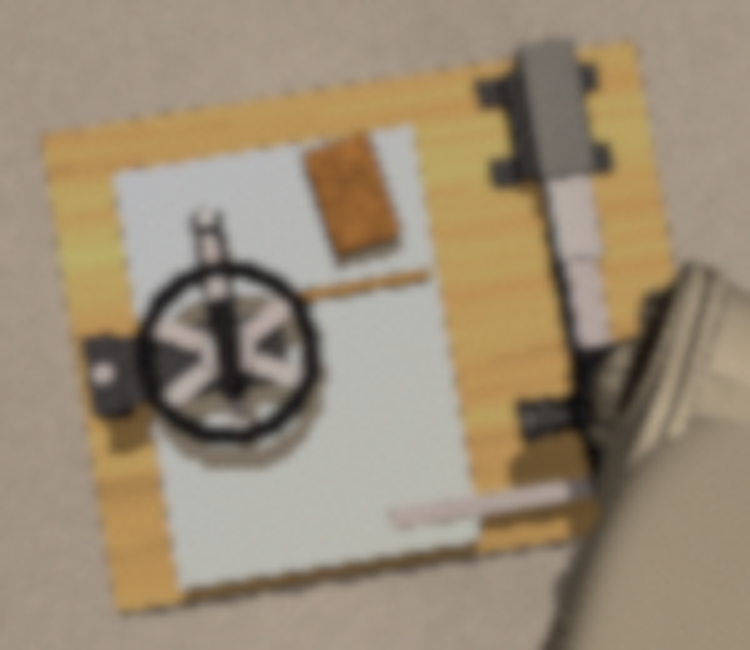

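```bash

python3 -m crank '{"claw":[20,20,20,20,20,20,20,20,20,20],"travel":[[0,-4,0],[0,-4,0],[0,-4,0],[0,-4,0],[0,-4,0],[0,-4,0],[0,-4,0],[0,-4,0],[0,-4,0],[0,-4,0]],"twist":[0,0,0,0,0,0,0,0,0,0]}' 70
python3 - <<'E'
from plan import *
from h import *
st=arm.state();print(st["orientation"],st["wrist_force"],st["width"],st["ee_pos"],st["qvel"])
d=st["ee_pos"]-np.array([.5889,-.1972,.0503]);print(d@[-.9916,-.1296,0],d@[-.1296,.9916,0])
s=load("top0");a=load("top7")
P=lambda s,x,y,z:at_z(s,(205+(x+.5)/5-.5,105+(y+.5)/5-.5),z)
print(P(a,391,518,.065)-P(s,368,360,.065))
E
```

```text
t: 16.7
ee_pos: [0.4919, -0.21, 0.051]
orientation: [3.029, -0.003, 1.716]
wrist_force: [15.7, 3.0, -10.6]
width: 0.0287
[ 3.02922843e+00 -2.64010253e-03  1.71601829e+00] [ 15.71997811   3.00180445 -10.64058884] 0.028709114319252754 [ 0.4919068  -0.20996808  0.05099174] [-0.02685035 -0.04299553 -0.07402383 -0.10249907  0.05340782 -0.03727986]
0.0978331966089856 -9.051268909183943e-05
[-0.10058137 -0.01141342  0.        ]
```

```bash

python3 -m crank '{"claw":[20,20,20,20,20,20,20,20,20,20],"travel":[[0,0,0],[0,0,0],[0,0,0],[0,-0.5,0],[0,-0.5,0],[0,-0.5,0],[0,-0.5,0],[0,-0.5,0],[0,-0.5,0],[0,-0.5,0]],"twist":[0,0,0,0,0,0,0,0,0,0]}' 70
python3 - <<'E'
from plan import *
from h import *
from workcell import viewer
def pr():
    st=arm.state();print(st["orientation"],st["wrist_force"],st["width"],st["ee_pos"],abs(st["qvel"]).max())
pr()
s=viewer.snapshot("wrist");np.savez("wrist8.npz",**s);crop(s,0,0,512,384,1.5,"wrist8")
a=viewer.snapshot("top");np.savez("top8.npz",**a);crop(a,205,105,355,235,5,"top8")
pr()
E
```

```text
t: 17.7
ee_pos: [0.4926, -0.2099, 0.051]
orientation: [3.014, -0.001, 1.711]
wrist_force: [5.9, 0.5, -4.2]
width: 0.0295
[ 3.01436910e+00 -1.12565130e-03  1.71077963e+00] [ 5.88896368  0.50070934 -4.21127755] 0.029482330564875803 [ 0.49260942 -0.20992614  0.05100703] 0.01979951418113735
[ 3.01435486e+00 -1.18690473e-03  1.71076965e+00] [ 5.19800972  0.27105778 -4.85166274] 0.02876980940653523 [ 0.49254436 -0.20992101  0.05099164] 0.0019338423192948651
```

View pics/wrist8.png

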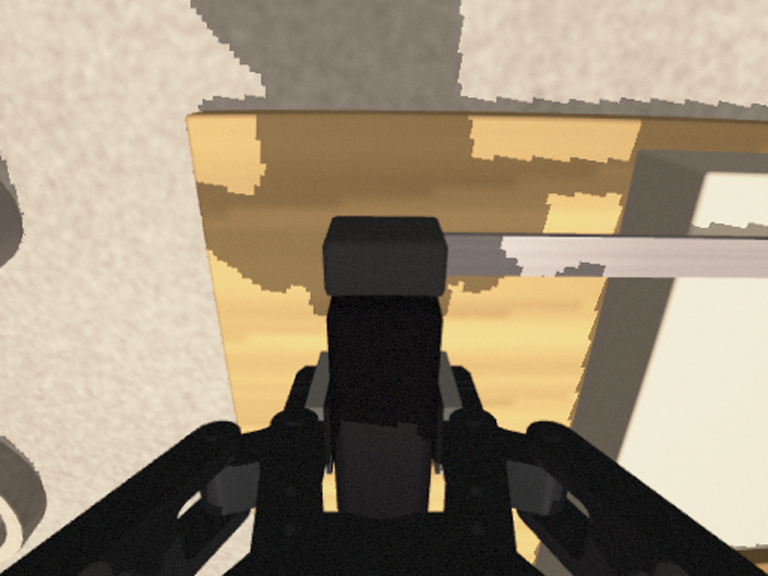

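View pics/top8.png

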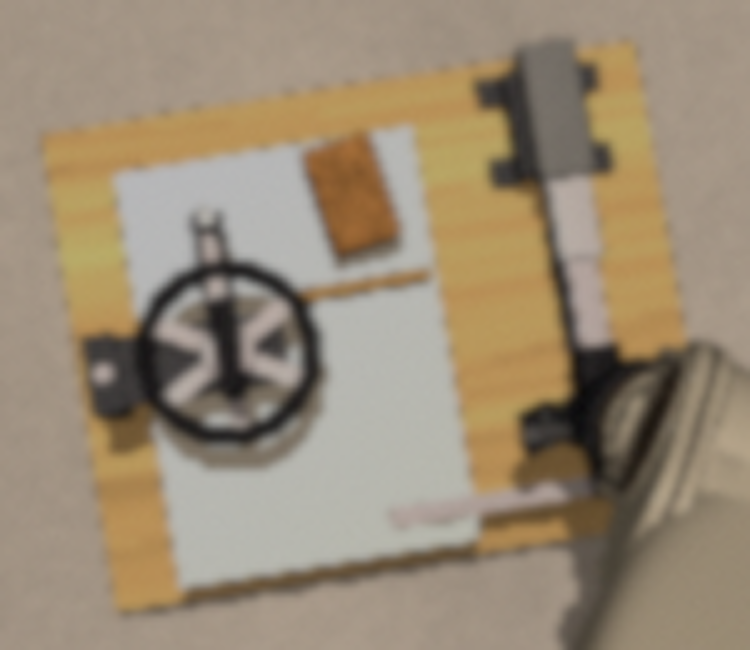

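```bash
python3 - <<'E'
from h import *
o=np.array([.539,-.0723]);y=.13;R=np.array([[np.cos(y),-np.sin(y)],[np.sin(y),np.cos(y)]])
def blade(n):
    s=load(n);C=cloud(s);J=(C[...,:2]-o)@R
    m=(C[...,2]>.055+.004)&(C[...,2]<.075)&(J[...,0]<.003)&(abs(J[...,1]+.02)<.025)&(J[...,0]>-.16)
    return m.sum(),np.median(J[m],0)
for n in ["top0","wrist4","top7","wrist7","top8","wrist8"]: print(n,blade(n))
g=[cv2.cvtColor(load(n)["img"][200:215,278:302],cv2.COLOR_RGB2GRAY).astype(np.float32) for n in("top7","top8")]
print(cv2.phaseCorrelate(*g,cv2.createHanningWindow(g[0].shape[::-1],cv2.CV_32F)))
E
```

```text
top0 (np.int64(282), array([-0.0547381 , -0.01721293]))
wrist4 (np.int64(1693), array([-0.03874992, -0.0181085 ]))
top7 (np.int64(275), array([-0.08314345, -0.01800447]))
wrist7 (np.int64(2930), array([-0.11193044, -0.02687326]))
top8 (np.int64(291), array([-0.08113136, -0.01892491]))
wrist8 (np.int64(2455), array([-0.11253873, -0.02918362]))
((-0.06917080798760722, 0.3560797430741527), 0.964095327589247)
```

```bash
python3 - <<'E'
from workcell import arm
st=arm.state();print(st["t"],st["width"],st["ee_pos"],abs(st["qvel"]).max());print(arm.job_done())
E
```

```text
17.8 0.02876980940653523 [ 0.49254436 -0.20992101  0.05099164] 0.0019338423192948651
the job is handed in; nothing more can be done
None
```

I did both parts and handed the job in at t = 17.8 s; no verdict is reported.

**Handwheel:** I turned it about 123° clockwise in a single grasp and let go. In the wrist view afterwards, the nose and lug lay within about 0.01 rad of each other. The top views taken after the pull still show it lined up.

**Stop:** I gripped the black grip over its button. The jaws closed to 29.5 mm, about the grip's own width of 30 mm, so the button is pressed flush. I then pulled until it would go no farther. A firmer pull raised the force to about 16 N without moving it out any more. I am still holding it there at 70 N, at rest.

**Last checks:**
- **Travel:** the measurements agree within the camera accuracy. The gripper moved 99 mm at full pull. The blade moved about 101 mm in the top view and about 98 mm in the wrist view.
- **Failed check:** my automatic blade measurement from the depth images picked up the slab in the top views, and probably in the wrist view before the pull. I used hand-picked points and the image shift between the last two top views instead, which showed at most about 1 mm, outwards.
- **Tilt:** the firm pull tilted the tool by about 0.13 rad, but the grip did not slip.
- **Holding force:** at the end it was about 5 N along the pull, slightly under the 6 N spring, so the arm holds the stop in place and is not pressing hard on the end.
- **Bystanders:** the sanding block and pencil look unmoved in the last top view. I did not check the other bystanders at the end, though the arm touched nothing near them.

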